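# Set the fixture carriage under the needle and hold the counterweight lever level over it

### The arm

A 6-joint arm with a two-finger parallel gripper is mounted at the origin on a cart in front of the work surface, level with it; the furniture and walls round the work are solid. World frame = base frame: x ahead of the robot, y to its left, z up, the work surface at z = 0. Lengths are in m, angles in rad, forces in N, time in s.
With the tool pointing down it reaches from about 0.375 to 0.9 m from the base axis. Payload 3.1 kg.
Tool frame: the origin (TCP) lies at the very end of the fingers, on their centre line; the grasp point (between the pads) lies 19 mm behind it; y points along the fingers, x is the direction in which the jaws open and shut, and the axes are right-handed (so a half turn about y gives the same grasp; the last joint's range is limited). The gripper opens to 87 mm and grips with 3 to 60 N. Pads are 19 mm wide; open, the fingers measure 117 mm over their backs; the gripper's body (75 mm by 190 mm) begins 51 mm behind the grasp point.
Start: joints at [-1.369, 0.527, 1.433, -0, 1.181, -0.178], TCP at [0.232, -0.58, 0.223] pointing down, gripper open.
Joint ranges: [-3.08, 3.08], [-0.75, 2.2], [0.22, 2.44], [-1.43, 4.57], [0, 2.65], [-2.85, 2.85]. Speed limits (rad/s): [2.79, 2.79, 3.14, 3.14, 3.14, 3.14].

### API

Orientations are given as a 3x3 rotation matrix whose columns are the frame's x, y, z axes.
In Python, from workcell import bot, eyes gives the robot as it stands. The module is installed in compiled form; this text tells all that it offers.
- The arm moves only by the tool play_rows, never from a script. Its argument "rows" is a list of rows, each an object of numbers: "dx", "dy", "dz": the shift along the tool's x, y, z in mm; "spin": the turn about the tool's y in degrees; "jaw": the opening, from 0 (shut) to 1 (fully open). In form: [{"dx": .., "dy": .., "dz": .., "spin": .., "jaw": ..}, ...]. A call has 1 to 8 rows; each row shifts and turns the commanded pose from where the row before left it, along the tool's axes as they then stand; what a row does not reach is not made up. A row lasts 1/10 s, in which the tool goes at most 50 mm and 8.59 degrees, less where a joint would pass 70% of its speed; a pose out of reach is approached as far as the arm can. A call is refused whole if a number of a shift passes 50 or a number of a turn 8.59, either way. A call with a gripper value outside its range is refused whole. The fingers move at their own pace and stop on an object; the grip force is fixed at half the most. Time passes only in rows, so rows that do not move let the fingers close. It gives the time, the measured TCP pose, the force and the opening at its end, in the units of the state.
- bot.get_obs(): the state, without advancing time (a new reading comes with each control period).
- eyes.capture(name): name is "scene" or "top"; returns the picture (384x512x3 uint8, red, green, blue); there is no depth.
- eyes.camera_params(name): a dict with "vfov" (degrees; the focal length in pixels is half the picture's height over the tangent of half this angle, whatever the lens; pixels are square), "cx", "cy" (the principal point, pixels), "R" (3x3) and "t" (3): a world point X has camera coordinates R X + t. Camera axes: x right, y down, z forward; pixel columns grow to the right and rows downward; lengths in m; the calibration is good to about 2 mm. A picture is of the moment at which its call begins. camera_params takes no time and is no camera call.
- bot.finish_job(): hands the job in, once; it reports no verdict.
The state is a dict: "time": time; "joints": joint angles; "joint_vel": joint speeds; "effort": joint torques, N m; "eef_pos": TCP position; "ee_rot": TCP orientation; "force": force on the tool from outside, world axes, zero at the start; "moment": the same for the moment, N m; "width": finger opening in m.
Only numpy, scipy, OpenCV 4.12 (cv2) and the standard library are available. Lean on these libraries where they do the work, as an engineer would, in place of code of your own. Each camera call takes 0.05 s, during which the arm holds its last target. There are 200 camera calls.

### The job

Get the counterweight lever ready to be fitted: first slide the fixture's carriage by its knob until the round mark on it sits right under the fixed needle tip, and let go of it. Then pick up the lever by its balance point (the thin dark line round its bar), carry it over the carriage and hold it still and level about three centimetres above the two seats, the heavy weight right over the cup and the eye right over the pin, touching neither. Finish while holding it there; the carriage stays on its mark, and the needle and the other things on the bench are left alone.

Things in the scene. Friction and masses are not known exactly. Their poses are not given: they have to be found in the camera images.
- fixture: Fixed alignment fixture, aluminium bed 84 x 250 x 10 mm with a low steel guide bar along its length; origin at the centre of its underside on the worktop. Its y axis runs along the guide (the long way), x across it towards the needle's side, away from the robot, z up.
- carriage (a joint): Where the carriage stands along the fixture's +y, m, 0 = middle of the bed, stops at -0.06 and +0.06. The carriage is an aluminium plate 70 x 184 x 10 mm (top 28.5 mm above the worktop) that slides along the bed and stays where it is left (about 2 N of friction).
- knob_top (a point): Top of the carriage's knob: a black upright round post, 16 mm diameter, straight from 6 to 38 mm above the plate; this point is 69 mm above the worktop, 52 mm from the guide's centre line on the robot's side. Free on both sides along the guide: grip it from above with the fingers closing along the guide.
- mark (a point): The round mark (dark dot within a 9 mm dark ring) on the carriage's small tab on the side away from the robot; at the same fixture y as the knob, top of the tab 29 mm above the worktop.
- needle_tip (a point): Tip of the fixed thin needle that points straight down from a small pointer stand behind the bed; 34.5 mm above the worktop, over the line along which the mark travels. The stand's top is 80 mm above the worktop; its column stands 53 mm behind the tip.
- cup_seat (a point): Centre of the rim of the round cup on the carriage (outer diameter 56, inner 46 mm), seat for the lever's weight; rim 50 mm above the worktop. It lies on the guide's centre line, 57.5 mm from the knob towards the fixture's +y.
- pin_seat (a point): Tip of the upright pin on the carriage (9 mm diameter, 20 mm collar), seat for the lever's eye; 50 mm above the worktop, on the centre line, 67.5 mm from the knob towards the fixture's -y, 125 mm from the cup's centre.
- lever: The loose counterweight lever, metal, about 0.4 kg, lying level on the worktop: a straight bar 14 mm wide, its flanks from 14 to 32 mm above the underside; at one end a round weight (40 mm diameter, 34 mm high), at the other a small upright eye (22 mm outer diameter, 13 mm bore, 32 mm high). Origin on the level of its underside, below the balance point; x along the bar from the weight to the eye, z up. Weight centre at x = -39.5 mm, eye centre at x = +85.5 mm.
- balance (a point): The lever's balance point, in the middle of the bar, 23 mm above the underside, 39.5 mm from the weight's centre towards the eye; a thin dark line (2.4 mm) runs round the bar there. Free on both flanks: the bare bar reaches 19 mm from here to the weight, 75 mm to the eye.
- weight_centre (a point): Centre of the underside of the lever's weight.
- eye_centre (a point): Centre of the underside of the lever's eye.
- pointer_stand: The fixed pointer stand (foot 44 x 56 mm, column 12 mm, 80 mm tall), origin at the column on the worktop; not to be touched.
- slide_box: Blue lidded box 57 x 87 x 32 mm, near the front edge; a bystander, origin at the centre of its underside.
- tape_roll: Masking tape roll 66 x 66 x 18 mm; a bystander, origin at the centre of its underside.
- reagent_a: White bottle with a blue cap, 48 mm diameter, 105 mm tall; a bystander, origin at the centre of its underside.
- reagent_b: Brown bottle with a black cap, 40 mm diameter, 85 mm tall; a bystander, origin at the centre of its underside.
- reagent_d: Brown bottle with a white cap, 44 mm diameter, 90 mm tall; a bystander, origin at the centre of its underside.
- cuvette_box: White lidded box 54 x 80 x 34 mm; a bystander, origin at the centre of its underside.
- waste_cup: Small clear beaker 36 mm diameter, 34 mm tall; a bystander, origin at the centre of its underside.
- monitor: The room's fixed screen on its stand, at the left; panel 295 mm wide, top 475 mm above the worktop, its lower edge about 200 mm; origin under the panel's centre on the worktop. Lift or draw in the arm to swing past it. Right of it stands a fixed label printer, right up to about y = +0.22 m, so stay clear of it.

How it is judged:
By the outcome, as a careful person would: the job done as asked, in the order asked, and still so for the second after the job is handed in, while the arm keeps its last pose, push and grip.
It also fails if it takes over 61 s, if anything falls off the work surface, if the arm or the gripper's body presses on something with over 40 N, if the wrist force passes 120 N, or if a joint passes its speed limit or range.

## Working session

There is one attempt and no reset: what is moved stays moved. The work goes in short steps, Python scripts to look and compute and a tool call to move; the robot and the scene stay as the last step left them, time stands still between calls to the robot, and variables do not carry over. Pictures are saved under pics/ and viewed, about 8 in all and at most 12, crops included, and the job is handed in when it is done.

Besides the shell and the picture viewer there is one more tool, called after "Request:" in YAML: its name, and indented under it one key for each argument. play_rows: Moves the arm, as the interface text tells. Its arguments: {"type":"object","properties":{"rows":{"type":"array","items":{"type":"object","properties":{"dx":{"type":"number"},"dy":{"type":"number"},"dz":{"type":"number"},"spin":{"type":"number"},"jaw":{"type":"number"}}}}},"required":["rows"]}

```bash
mkdir -p pics; cat > h.py <<'E'
import numpy as np, cv2
from workcell import bot, eyes
def P(n):
    p=eyes.camera_params(n); f=192/np.tan(np.radians(p['vfov'])/2); return f,p['cx'],p['cy'],np.array(p['R']),np.array(p['t'])
def ray(n,u,v,z):
    f,cx,cy,R,t=P(n); c=-R.T@t; d=R.T@np.array([(u-cx)/f,(v-cy)/f,1]); return c+d*(z-c[2])/d[2]
def proj(n,X):
    f,cx,cy,R,t=P(n); q=R@np.array(X)+t; return np.array([cx+f*q[0]/q[2],cy+f*q[1]/q[2]])
def shot(n,f):
    im=eyes.capture(n)[:,:,::-1].copy(); cv2.imwrite('pics/'+f,im); return im
E
python3 - <<'E'
from h import *
for n in('top','scene'):
    shot(n,n+'0.png'); print(n,eyes.camera_params(n), -P(n)[3].T@P(n)[4])
o=bot.get_obs(); print(o['time'],o['eef_pos'],o['ee_rot'],o['width'])
E
```

```text
top {'vfov': 44.795703828319304, 'cx': 257.0768361489566, 'cy': 191.09077002358674, 'R': array([[-0.00599818, -0.99991306,  0.01174317],
       [-0.98696147,  0.00403077, -0.16090624],
       [ 0.16084492, -0.01255521, -0.98689983]]), 't': array([0.03847824, 0.55183595, 1.48070177])} [0.30670826 0.05484108 1.54964632]
scene {'vfov': 46.7891616873405, 'cx': 252.75021940170612, 'cy': 199.50080995674054, 'R': array([[ 0.41688112, -0.90895725,  0.00261661],
       [-0.58658411, -0.27122577, -0.76312232],
       [ 0.69435525,  0.31659643, -0.64624878]]), 't': array([-0.18627873,  0.38164646,  1.14690735])} [-0.49483731 -0.42891382  1.03291783]
0.1 [ 0.23158373 -0.57979895  0.2216698 ] [[ 3.70729878e-01 -4.04697160e-04  9.28740649e-01]
 [-9.28738702e-01  1.93228248e-03  3.70729943e-01]
 [-1.94462264e-03 -9.99998051e-01  3.40496932e-04]] 0.0868926169710367
```

View pics/top0.png

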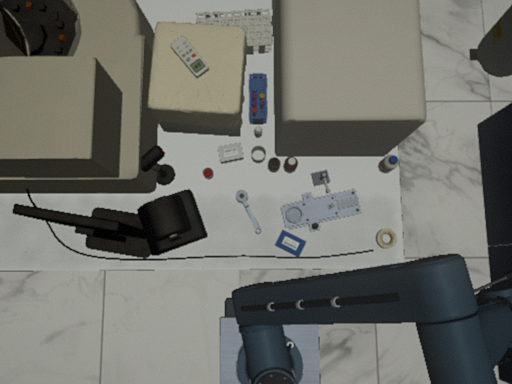

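View pics/scene0.png

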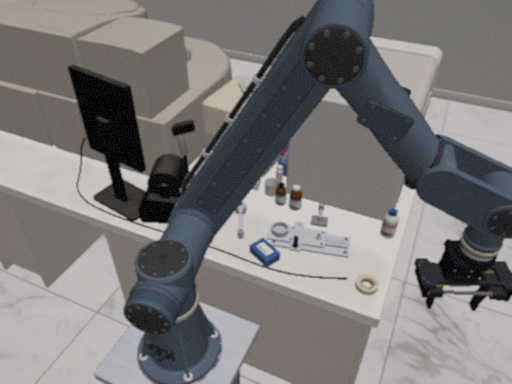

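The top view shows the lever (weight 241,197; eye 257,231), the fixture (cup 293,214; knob 315,226), the pointer stand at (320,178) and the blue box at (291,242). I'll enlarge that area.

```bash
python3 - <<'E'
import cv2
im=cv2.imread('pics/top0.png')[165:255,230:370]; cv2.imwrite('pics/c1.png',cv2.resize(im,None,fx=5.7,fy=5.7,interpolation=cv2.INTER_CUBIC))
im=cv2.imread('pics/scene0.png')[190:270,225:360]; cv2.imwrite('pics/c2.png',cv2.resize(im,None,fx=5.9,fy=5.9,interpolation=cv2.INTER_CUBIC))
E
```

```text
(no output)
```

View pics/c1.png

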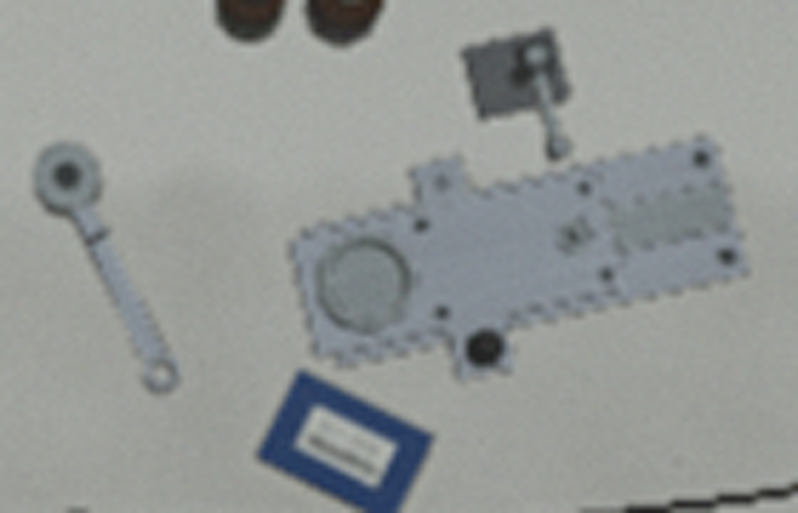

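View pics/c2.png

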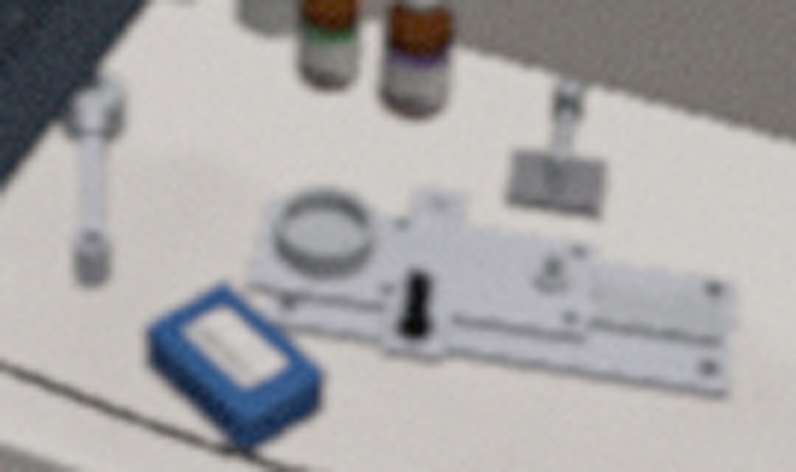

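In the enlarged view: knob (485,347), cup (363,286), mark (441,181), needle arm end (557,145), column top (538,52), pin (575,235). Lever: weight (67,175), balance line (95,236), eye (160,374). The second view confirms the knob at (417,275) and the cup.

```bash
python3 - <<'E'
from h import *
o=bot.get_obs()
pts=dict(knob=(485,347,.069),cup=(363,286,.05),pin=(575,235,.05),mark=(441,181,.029),col=(538,52,.08),arm=(557,147,.075),weight=(67,175,.034),line=(95,236,.032),eye=(160,374,.032),bl=(727,257,.01),br=(701,158,.01))
W={k:ray('top',(x+.5)/5.7-.5+230,(y+.5)/5.7-.5+165,z) for k,(x,y,z) in pts.items()}
for k,v in W.items(): print(k,v.round(4))
d=lambda a,b:round(1000*np.linalg.norm((W[a]-W[b])[:2]),1)
print('cup-pin 125',d('cup','pin'),'w-e 125',d('weight','eye'),'w-l 39.5',d('weight','line'),'knob-cup 77.5',d('knob','cup'),'knob-pin 85.2',d('knob','pin'),'col-arm 53',d('col','arm'))
y=(W['cup']-W['pin'])[:2]; y/=np.linalg.norm(y); x=np.array([y[1],-y[0]])
print('yaxis deg',np.degrees(np.arctan2(y[1],y[0])),x)
km=(W['mark']-W['knob'])[:2]; print('knob->mark in fixture x,y',km@x,km@y); print('mark off cl',(W['mark']-W['cup'])[:2]@x)
ca=(W['arm']-W['col'])[:2]; print('col->arm',ca@x,ca@y)
print('arm-mark',(W['arm']-W['mark'])[:2]@x,(W['arm']-W['mark'])[:2]@y)
print('lever ang',np.degrees(np.arctan2(*(W['eye']-W['weight'])[:2][::-1])))
for k in('knob','cup','weight','eye','line'):
  print(k,((proj('scene',W[k])-[225,190]+.5)*5.9-.5).round())
E
```

```text
knob [ 0.4363 -0.1469  0.069 ]
cup [ 0.473 -0.081  0.05 ]
pin [ 0.5016 -0.2025  0.05  ]
mark [ 0.5363 -0.1293  0.029 ]
col [ 0.6021 -0.1797  0.08  ]
arm [ 0.5484 -0.1897  0.075 ]
weight [0.5399 0.0874 0.034 ]
line [0.5046 0.0714 0.032 ]
eye [0.425  0.0344 0.032 ]
bl [ 0.4935 -0.2981  0.01  ]
br [ 0.5522 -0.2852  0.01  ]
cup-pin 125 124.9 w-e 125 126.6 w-l 39.5 38.8 knob-cup 77.5 75.4 knob-pin 85.2 85.8 col-arm 53 54.5
yaxis deg 103.26471856210938 [0.97332035 0.22945043]
knob->mark in fixture x,y 0.10136590343894783 -0.005806836225860122
mark off cl 0.05052543623715987
col->arm -0.05448242848468513 0.002632614547100403
arm-mark -0.002012052992600538 -0.06155446638272441
lever ang -155.24240789217447
knob [415. 276.]
cup [323. 221.]
weight [97. 85.]
eye [ 93. 239.]
line [ 95. 132.]
```

```bash
cat >> h.py <<'E'
def avg(n,k=10): return np.mean([eyes.capture(n)[:,:,::-1].astype(float) for _ in range(k)],0).astype(np.float32)
def C(p,z,o=(230,165),s=5.7): return ray('top',(p[0]+.5)/s-.5+o[0],(p[1]+.5)/s-.5+o[1],z)
def crop(im,o,w,h,s,f): cv2.imwrite('pics/'+f,np.clip(cv2.resize(im[o[1]:o[1]+h,o[0]:o[0]+w],None,fx=s,fy=s,interpolation=cv2.INTER_CUBIC),0,255).astype(np.uint8))
E
python3 - <<'E'
from h import *
for a,b,z in[((421,224),(585,187),.0285),((442,312),(606,274),.0285),((421,224),(442,312),.0285),((585,187),(606,274),.0285),((727,257),(701,158),.01),((712,137),(748,270),.01),((480,192),(712,137),.0285),((512,320),(748,270),.01)]:
    v=(C(a,z)-C(b,z))[:2]; print(np.degrees(np.arctan2(v[1],v[0])).round(2),(np.linalg.norm(v)*1e3).round(1))
a=avg('top'); np.save('top_a.npy',a); b=avg('scene'); np.save('scene_a.npy',b)
crop(a,(275,165),90,70,8,'c3.png')
E
```

```text
102.5 98.1
102.74 97.7
12.11 52.3
11.7 51.9
-167.55 60.1
12.83 81.0
103.14 139.8
101.64 142.0
```

View pics/c3.png

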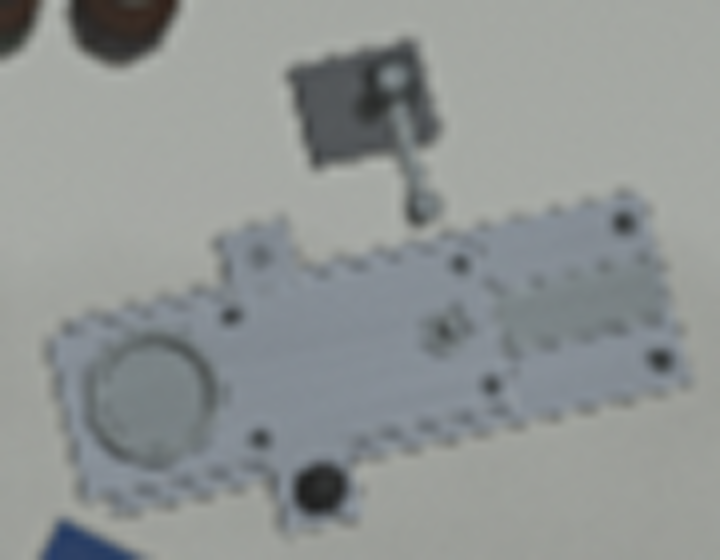

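The averaged view shows the mark at (261,255), the column top at (395,78), the needle's upper end at (427,202) and the screws well defined. The guide's angle is about 102.4°.

```bash
python3 - <<'E'
from h import *
o=(275,165);s=8;a=np.radians(102.4);y=np.array([np.cos(a),np.sin(a)]);x=np.array([y[1],-y[0]])
for n,p,z in[('mark',(261,255),.029),('col',(395,78),.08),('ball',(427,202),.076),('tip?',(412,215),.037),('cup',(151,399),.05),('cupbase',(150,400),.04),('pin',(449,327),.05),('pinb',(444,332),.035),('knob',(322,487),.067),('s1',(232,315),.0285),('s2',(260,438),.0285),('s3',(460,263),.0285),('s4',(491,385),.0285),('b1',(624,222),.01),('b2',(660,359),.01)]:
    w=C(p,z,o,s)[:2]; print(n,w.round(4),'fix x,y mm',(1e3*w@x).round(1),(1e3*w@y).round(1))
E
```

```text
mark [ 0.536 -0.13 ] fix x,y mm 495.5 -242.1
col [ 0.6001 -0.1795] fix x,y mm 547.6 -304.2
ball [ 0.5501 -0.1916] fix x,y mm 496.1 -305.2
tip? [ 0.5512 -0.1917] fix x,y mm 497.1 -305.6
cup [ 0.474  -0.0815] fix x,y mm 445.5 -181.4
cupbase [ 0.4747 -0.082 ] fix x,y mm 446.1 -182.1
pin [ 0.5029 -0.2033] fix x,y mm 447.5 -306.6
pinb [ 0.5028 -0.2038] fix x,y mm 447.3 -307.0
knob [ 0.4365 -0.1476] fix x,y mm 394.7 -237.9
s1 [ 0.5111 -0.1176] fix x,y mm 473.9 -224.6
s2 [ 0.4602 -0.1279] fix x,y mm 422.0 -223.8
s3 [ 0.5323 -0.2124] fix x,y mm 474.3 -321.8
s4 [ 0.4816 -0.2236] fix x,y mm 422.3 -321.8
b1 [ 0.5522 -0.2851] fix x,y mm 478.1 -397.1
b2 [ 0.4943 -0.2979] fix x,y mm 418.8 -397.1
```

Request:
play_rows:
  rows:
    - {"spin": 4.68,"jaw": 0.5}
    - {"spin": 4.68,"jaw": 0.5}
    - {"dx": -32,"dz": 25,"jaw": 0.5}
    - {"dx": -32,"dz": 25,"jaw": 0.5}
    - {"dx": -32,"dz": 25,"jaw": 0.5}
    - {"dx": -32,"dz": 25,"jaw": 0.5}
    - {"dx": -32,"dz": 25,"jaw": 0.5}
    - {"dx": -32,"dz": 25,"jaw": 0.5}

```text
validation failed for argument at $.ro...
```

Request:
play_rows:
  rows:
    - {"dx": -32,"dz": 25,"jaw": 0.5}
    - {"dx": -32,"dz": 25,"jaw": 0.5}
    - {"dx": -32,"dz": 25,"jaw": 0.5}
    - {"dx": -32,"dz": 25,"dy": 25,"jaw": 0.5}
    - {"dx": -32,"dz": 25,"dy": 25,"jaw": 0.5}
    - {"dx": -25,"dz": 19,"dy": 30,"jaw": 0.5}
    - {"jaw": 0.5}
    - {"jaw": 0.5}

```text
validation failed for argument at $.ro...
```

```bash
cat >> h.py <<'E'
A=np.radians(102.4);FY=np.array([np.cos(A),np.sin(A)]);FX=np.array([FY[1],-FY[0]])
def st():
    o=bot.get_obs();p=np.array(o['eef_pos']);R=np.array(o['ee_rot'])
    print('t',o['time'],'tcp',p.round(4),'fix',(1e3*p[:2]@FX).round(1),(1e3*p[:2]@FY).round(1),'xang',np.degrees(np.arctan2(R[1,0],R[0,0])).round(2),'w',round(o['width'],4),'F',np.round(o['force'],1)); return p,R
E
python3 -c "
from h import *
p,R=st(); print(R.round(3))"
```

```text
t 1.1 tcp [ 0.2317 -0.5804  0.2225] fix 101.7 -616.6 xang -68.24 w 0.0873 F [-0.2 -1.2 -0.4]
[[ 0.371 -0.     0.929]
 [-0.929  0.     0.371]
 [-0.    -1.     0.   ]]
```

Request:
play_rows:
  rows:
    - {"dx": 0,"dy": 0,"dz": 0,"spin": 4.68,"jaw": 0.5}
    - {"dx": 0,"dy": 0,"dz": 0,"spin": 4.68,"jaw": 0.5}
    - {"dx": -32,"dy": 0,"dz": 25,"spin": 0,"jaw": 0.5}
    - {"dx": -32,"dy": 0,"dz": 25,"spin": 0,"jaw": 0.5}
    - {"dx": -32,"dy": 0,"dz": 25,"spin": 0,"jaw": 0.5}
    - {"dx": -32,"dy": 0,"dz": 25,"spin": 0,"jaw": 0.5}
    - {"dx": -32,"dy": 0,"dz": 25,"spin": 0,"jaw": 0.5}
    - {"dx": -32,"dy": 0,"dz": 25,"spin": 0,"jaw": 0.5}

```text
time: 1.9
eef_pos: [0.3376, -0.3593, 0.2228]
ee_rot: [[0.214, 0.0, 0.977], [-0.977, -0.0, 0.214], [0.001, -1.0, 0.0]]
force: [0.2, -0.2, 0.4]
width: 0.044
```

Request:
play_rows:
  rows:
    - {"dx": -31,"dy": 0,"dz": 24,"spin": 0,"jaw": 0.5}
    - {"dx": -31,"dy": 0,"dz": 24,"spin": 0,"jaw": 0.5}
    - {"dx": -31,"dy": 0,"dz": 24,"spin": 0,"jaw": 0.5}
    - {"dx": -31,"dy": 25,"dz": 24,"spin": 0,"jaw": 0.5}
    - {"dx": -31,"dy": 25,"dz": 24,"spin": 0,"jaw": 0.5}
    - {"dx": -30,"dy": 30,"dz": 24,"spin": 0,"jaw": 0.5}
    - {"dx": 0,"dy": 30,"dz": 0,"spin": 0,"jaw": 0.5}
    - {"dx": 0,"dy": 0,"dz": 0,"spin": 0,"jaw": 0.5}

```text
time: 2.7
eef_pos: [0.4362, -0.1467, 0.11]
ee_rot: [[0.217, -0.006, 0.976], [-0.976, 0.004, 0.217], [-0.005, -1.0, -0.005]]
force: [0.2, -0.1, 0.9]
width: 0.0436
```

```bash
python3 - <<'E'
from h import *
st(); b=avg('scene',6); crop(b,(240,190),110,75,7,'c4.png')
E
```

```text
t 2.7 tcp [ 0.4362 -0.1467  0.11  ] fix 394.5 -236.9 xang -77.44 w 0.0436 F [ 0.2 -0.1  0.9]
```

View pics/c4.png

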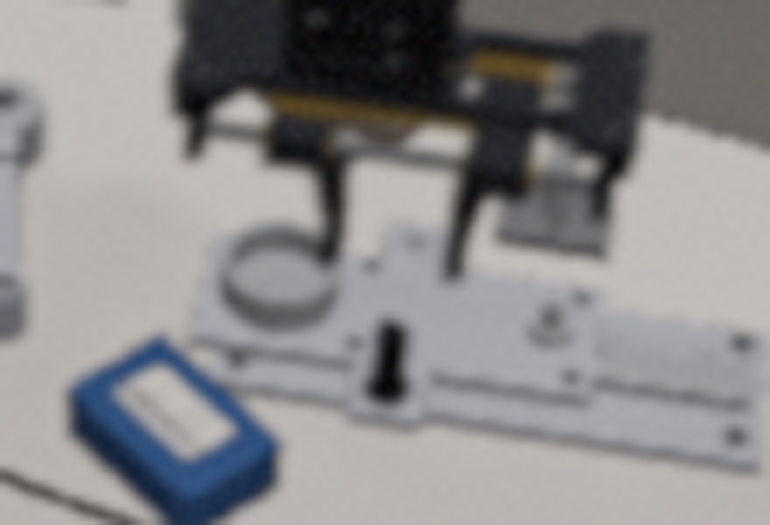

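The open fingers (335 and 460, row 260) hang above and on either side of the knob (388,325). I'll lower and close.

Request:
play_rows:
  rows:
    - {"dx": 1,"dy": 25,"dz": 0.5,"spin": 0,"jaw": 0.5}
    - {"dx": 1,"dy": 25,"dz": 0.5,"spin": 0,"jaw": 0.5}
    - {"dx": 0,"dy": 22,"dz": 0,"spin": 0,"jaw": 0.5}
    - {"dx": 0,"dy": 0,"dz": 0,"spin": 0,"jaw": 0.5}
    - {"dx": 0,"dy": 0,"dz": 0,"spin": 0,"jaw": 0.0}
    - {"dx": 0,"dy": 0,"dz": 0,"spin": 0,"jaw": 0.0}
    - {"dx": 0,"dy": 0,"dz": 0,"spin": 0,"jaw": 0.0}
    - {"dx": 0,"dy": 0,"dz": 0,"spin": 0,"jaw": 0.0}

```text
time: 3.8
eef_pos: [0.4399, -0.1512, 0.0415]
ee_rot: [[0.215, 0.002, 0.977], [-0.977, -0.001, 0.215], [0.001, -1.0, 0.001]]
force: [0.4, -0.2, 0.4]
width: 0.0194
```

```bash
python3 -c "
from h import *
p,R=st(); print(R.round(3))"
```

```text
t 3.8 tcp [ 0.4399 -0.1512  0.0415] fix 397.1 -242.1 xang -77.6 w 0.0194 F [ 0.4 -0.2  0.4]
[[ 0.215  0.002  0.977]
 [-0.977 -0.001  0.215]
 [ 0.001 -1.     0.001]]
```

Width is still closing; wait, then check.

Request:
play_rows:
  rows:
    - {"dx": 0,"dy": 0,"dz": 0,"spin": 0,"jaw": 0.0}
    - {"dx": 0,"dy": 0,"dz": 0,"spin": 0,"jaw": 0.0}
    - {"dx": 0,"dy": 0,"dz": 0,"spin": 0,"jaw": 0.0}

```text
time: 4.1
eef_pos: [0.4398, -0.1511, 0.0413]
ee_rot: [[0.215, 0.001, 0.977], [-0.977, -0.001, 0.215], [0.001, -1.0, 0.001]]
force: [0.2, 0.2, 6.3]
width: 0.015
```

```bash
python3 -c "
from h import *
p,R=st()"
```

```text
t 4.1 tcp [ 0.4398 -0.1511  0.0413] fix 397.1 -242.0 xang -77.59 w 0.015 F [0.2 0.2 6.3]
```

Request:
play_rows:
  rows:
    - {"dx": 10,"dy": 0,"dz": 0,"spin": 0,"jaw": 0.0}
    - {"dx": 12,"dy": 0,"dz": 0,"spin": 0,"jaw": 0.0}
    - {"dx": 12,"dy": 0,"dz": 0,"spin": 0,"jaw": 0.0}
    - {"dx": 12,"dy": 0,"dz": 0,"spin": 0,"jaw": 0.0}
    - {"dx": 10,"dy": 0,"dz": 0,"spin": 0,"jaw": 0.0}
    - {"dx": 6,"dy": 0,"dz": 0,"spin": 0,"jaw": 0.0}
    - {"dx": 0,"dy": 0,"dz": 0,"spin": 0,"jaw": 0.0}
    - {"dx": 0,"dy": 0,"dz": 0,"spin": 0,"jaw": 0.0}

```text
time: 4.9
eef_pos: [0.4534, -0.2126, 0.0413]
ee_rot: [[0.215, 0.002, 0.977], [-0.977, -0.002, 0.215], [0.003, -1.0, 0.001]]
force: [-0.5, -1.5, 5.8]
width: 0.0155
```

```bash
python3 - <<'E'
from h import *
st(); b=avg('scene',10); np.save('scene_b.npy',b); a=avg('top',10); np.save('top_b.npy',a)
c1=cv2.resize(b[195:245,290:345],None,fx=9,fy=9,interpolation=cv2.INTER_CUBIC)
c2=cv2.resize(a[165:240,285:320],None,fx=6,fy=6,interpolation=cv2.INTER_CUBIC)
W=np.zeros((450,495+210+5,3)); W[:450,:495]=c1; W[:450,500:710]=c2
cv2.imwrite('pics/c5.png',np.clip(W,0,255).astype(np.uint8))
E
```

```text
t 4.9 tcp [ 0.4534 -0.2126  0.0413] fix 397.2 -305.0 xang -77.58 w 0.0155 F [-0.5 -1.5  5.8]
```

View pics/c5.png

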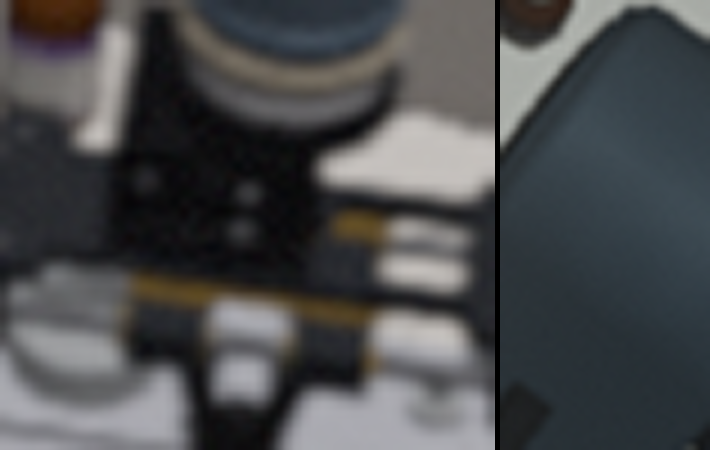

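The gripper hides both marks. I'll let go, lift, move clear and measure.

Request:
play_rows:
  rows:
    - {"dx": 0,"dy": 0,"dz": 0,"spin": 0,"jaw": 0.5}
    - {"dx": 0,"dy": 0,"dz": 0,"spin": 0,"jaw": 0.5}
    - {"dx": 0,"dy": 0,"dz": 0,"spin": 0,"jaw": 0.5}
    - {"dx": 0,"dy": 0,"dz": 0,"spin": 0,"jaw": 0.5}
    - {"dx": 0,"dy": -30,"dz": 0,"spin": 0,"jaw": 0.5}
    - {"dx": 0,"dy": -40,"dz": 0,"spin": 0,"jaw": 0.5}
    - {"dx": 0,"dy": -40,"dz": 0,"spin": 0,"jaw": 0.5}
    - {"dx": 0,"dy": 0,"dz": 0,"spin": 0,"jaw": 0.5}

```text
time: 6.7
eef_pos: [0.4555, -0.2133, 0.155]
ee_rot: [[0.215, 0.008, 0.977], [-0.977, -0.006, 0.215], [0.008, -1.0, 0.007]]
force: [0.6, -0.2, 0.1]
width: 0.043
```

Request:
play_rows:
  rows:
    - {"dx": 40,"dy": 0,"dz": -20,"spin": 0,"jaw": 0.5}
    - {"dx": 40,"dy": 0,"dz": -20,"spin": 0,"jaw": 0.5}
    - {"dx": 40,"dy": 0,"dz": -10,"spin": 0,"jaw": 0.5}
    - {"dx": 45,"dy": 0,"dz": 0,"spin": 0,"jaw": 0.5}
    - {"dx": 45,"dy": 0,"dz": 0,"spin": 0,"jaw": 0.5}
    - {"dx": 0,"dy": 0,"dz": 0,"spin": 0,"jaw": 0.5}

```text
time: 7.3
eef_pos: [0.4499, -0.4341, 0.1497]
ee_rot: [[0.211, 0.003, 0.978], [-0.977, -0.006, 0.211], [0.006, -1.0, 0.002]]
force: [-0.0, 0.6, 0.4]
width: 0.0434
```

```bash
python3 - <<'E'
from h import *
st(); a=avg('top',12); np.save('top_c.npy',a); b=avg('scene',12); np.save('scene_c.npy',b)
c1=cv2.resize(a[170:235,285:370],None,fx=9,fy=9,interpolation=cv2.INTER_CUBIC)
cv2.imwrite('pics/c6.png',np.clip(c1,0,255).astype(np.uint8))
E
```

```text
t 7.3 tcp [ 0.4499 -0.4341  0.1497] fix 346.2 -520.5 xang -77.82 w 0.0434 F [-0.   0.6  0.4]
```

View pics/c6.png

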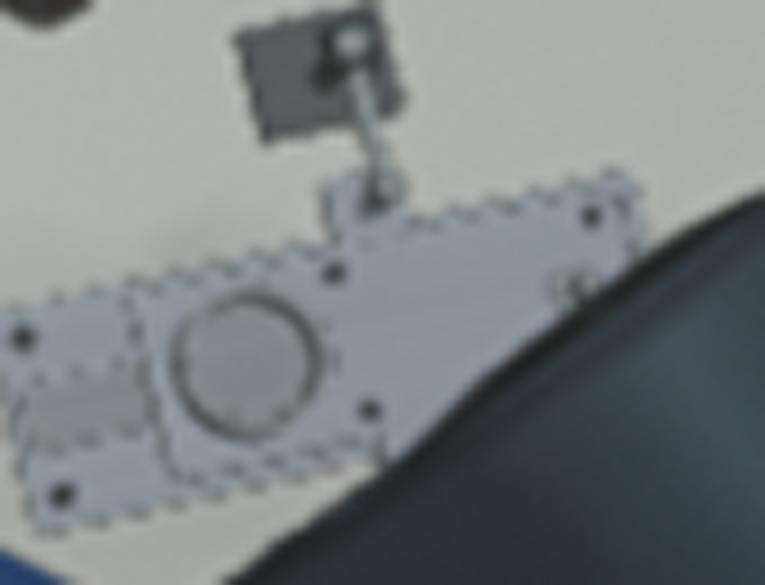

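The needle's upper end is now at (385,187), its dark lower end at (375,197) over the tab (325–405), with screws at (333,271), (369,409), (591,216) and the cup at (246,366).

```bash
python3 - <<'E'
from h import *
o=(285,170);s=9
for n,p,z in[('col',(352,41),.08),('ball',(386,187),.076),('tip',(375,197),.036),('cup',(246,366),.05),('s1',(333,271),.0285),('s2',(369,409),.0285),('s3',(591,216),.0285),('b3',(22,338),.01),('b4',(61,495),.01)]:
    w=C(p,z,o,s)[:2]; print(n,w.round(4),'fix',(1e3*w@FX).round(1),(1e3*w@FY).round(1))
# subpixel dark centroids, before/after
def dark(a,u,v,r=2.5):
    g=a.mean(2); V,U=np.mgrid[int(v)-4:int(v)+6,int(u)-4:int(u)+6]
    for _ in range(8):
        q=g[V,U]; m=np.hypot(U-u,V-v)<r; w=np.clip(np.percentile(q,60)-q,0,None)*m
        if w.sum()==0: break
        u,v=(w*U).sum()/w.sum(),(w*V).sum()/w.sum()
    return u,v
A0,A1=np.load('top_a.npy'),np.load('top_c.npy')
f=lambda p,o,s:((p[0]+.5)/s-.5+o[0],(p[1]+.5)/s-.5+o[1])
for n,p,q in[('s1',(232,315),(333,271)),('s2',(260,438),(369,409)),('s3',(460,263),(591,216))]:
    w=[1e3*ray('top',*dark(*t),.0285)[:2]@np.c_[FX,FY] for t in[(A0,*f(p,(275,165),8)),(A1,*f(q,o,s))]]
    print(n,w[0].round(1),w[1].round(1),(w[1]-w[0]).round(2))
w=1e3*ray('top',*dark(A0,*f((261,255),(275,165),8),2),.029)[:2]@np.c_[FX,FY]; print('mark0',w)
E
```

```text
col [ 0.6008 -0.1787] fix 548.4 -303.5
ball [ 0.5484 -0.1899] fix 494.8 -303.3
tip [ 0.5513 -0.1924] fix 497.1 -306.3
cup [ 0.4875 -0.1417] fix 445.7 -243.1
s1 [ 0.525  -0.1774] fix 474.7 -286.0
s2 [ 0.4741 -0.1891] fix 422.4 -286.5
s3 [ 0.5451 -0.2731] fix 473.7 -383.8
b3 [ 0.5031 -0.0641] fix 477.6 -170.7
b4 [ 0.4449 -0.0776] fix 417.8 -171.3
s1 [ 474.3 -224.1] [ 474.2 -285.9] [ -0.12 -61.8 ]
s2 [ 421.5 -223.6] [ 421.7 -286.7] [  0.26 -63.09]
s3 [ 474.2 -321.9] [ 473.8 -384.1] [ -0.39 -62.24]
mark0 [ 495.2517807  -241.86263787]
```

```bash
python3 - <<'E'
from h import *
b=np.load('scene_c.npy'); o=(290,195)
crop(b,o,60,45,13,'c7.png')
for n,fx,fy,z in[('mark@-304',495.5,-304.3,.029),('tip',495.5,-304.3,.0345),('needle top',495.5,-304.3,.075),('knob',396,-304.3,.069),('knob-303',396,-302.3,.069),('col',548.5,-304.3,.08)]:
    w=(fx*FX+fy*FY)/1e3; print(n,((proj('scene',[*w,z])-o+.5)*13-.5).round())
E
```

```text
mark@-304 [383. 419.]
tip [385. 403.]
needle top [401. 284.]
knob [357. 583.]
knob-303 [348. 582.]
col [424. 131.]
```

View pics/c7.png

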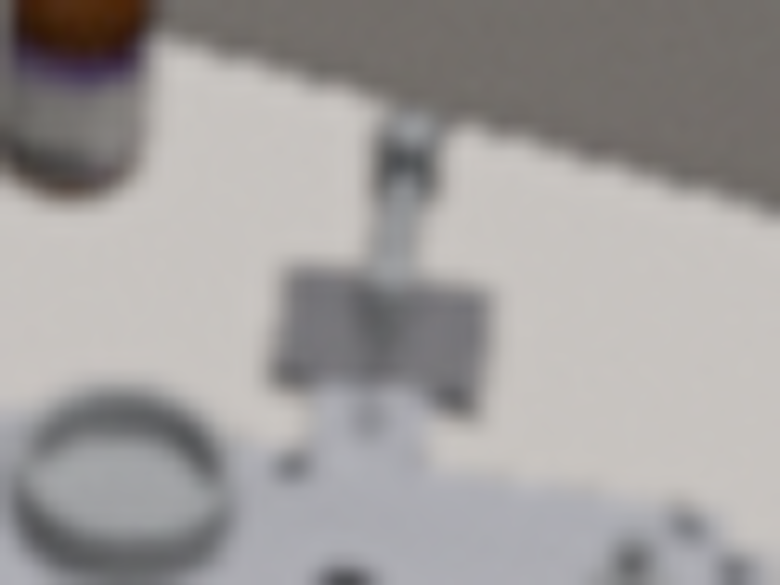

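The oblique view shows the mark (370,418) and needle tip (375,400). Both sit at the same offset from prediction as the column (412,135) and knob (346), so mark and needle agree to within about 1 mm. Next, the lever.

Request:
play_rows:
  rows:
    - {"dx": -36,"dy": 0,"dz": 12,"spin": 0,"jaw": 0.5}
    - {"dx": -40,"dy": 0,"dz": 13,"spin": 0,"jaw": 0.5}
    - {"dx": -40,"dy": 0,"dz": 14,"spin": 0,"jaw": 0.5}
    - {"dx": -40,"dy": 0,"dz": 14,"spin": 0,"jaw": 0.5}
    - {"dx": -40,"dy": 0,"dz": 14,"spin": 0,"jaw": 0.5}
    - {"dx": -40,"dy": 0,"dz": 14,"spin": 0,"jaw": 0.5}
    - {"dx": -40,"dy": 0,"dz": 14,"spin": 0,"jaw": 0.5}
    - {"dx": -40,"dy": 0,"dz": 14,"spin": 0,"jaw": 0.5}

```text
time: 9.3
eef_pos: [0.4877, -0.0937, 0.1508]
ee_rot: [[0.214, 0.001, 0.977], [-0.977, -0.0, 0.214], [0.0, -1.0, 0.001]]
force: [0.4, 0.1, -0.2]
width: 0.0436
```

Request:
play_rows:
  rows:
    - {"dx": -40,"dy": 0,"dz": 14,"spin": 0,"jaw": 0.5}
    - {"dx": -40,"dy": 0,"dz": 14,"spin": 0,"jaw": 0.5}
    - {"dx": -40,"dy": 0,"dz": 12,"spin": 0,"jaw": 0.5}
    - {"dx": -30,"dy": 0,"dz": 8,"spin": 0,"jaw": 0.5}
    - {"dx": 0,"dy": 0,"dz": 0,"spin": -6.2,"jaw": 0.5}
    - {"dx": 0,"dy": 0,"dz": 0,"spin": -6.2,"jaw": 0.5}
    - {"dx": 0,"dy": 0,"dz": 0,"spin": 0,"jaw": 0.5}
    - {"dx": 0,"dy": 0,"dz": 0,"spin": 0,"jaw": 0.5}

```text
time: 10.1
eef_pos: [0.5023, 0.0616, 0.1506]
ee_rot: [[0.417, 0.0, 0.909], [-0.909, 0.0, 0.417], [0.0, -1.0, 0.0]]
force: [0.3, 0.3, -0.5]
width: 0.0436
```

```bash
python3 - <<'E'
from h import *
p,R=st(); d=R.T@(np.array([.5042,.0704,.007])-p); print('to go mm',(1e3*d).round(1)); print(R.round(3))
E
```

```text
t 10.1 tcp [0.5023 0.0616 0.1506] fix 503.8 -47.7 xang -65.34 w 0.0436 F [ 0.3  0.3 -0.5]
to go mm [ -7.2 143.6   5.4]
[[ 0.417  0.     0.909]
 [-0.909  0.     0.417]
 [ 0.    -1.     0.   ]]
```

Request:
play_rows:
  rows:
    - {"dx": -7,"dy": 0,"dz": 5.5,"spin": 0,"jaw": 0.5}
    - {"dx": 0,"dy": 30,"dz": 0,"spin": 0,"jaw": 0.5}
    - {"dx": 0,"dy": 40,"dz": 0,"spin": 0,"jaw": 0.5}
    - {"dx": 0,"dy": 35,"dz": 0,"spin": 0,"jaw": 0.5}
    - {"dx": 0,"dy": 25,"dz": 0,"spin": 0,"jaw": 0.5}
    - {"dx": 0,"dy": 12,"dz": 0,"spin": 0,"jaw": 0.5}
    - {"dx": 0,"dy": 0,"dz": 0,"spin": 0,"jaw": 0.5}
    - {"dx": 0,"dy": 0,"dz": 0,"spin": 0,"jaw": 0.5}

```text
time: 10.9
eef_pos: [0.5049, 0.0703, 0.0091]
ee_rot: [[0.419, 0.001, 0.908], [-0.908, -0.0, 0.419], [0.001, -1.0, 0.001]]
force: [-0.6, 1.0, 0.7]
width: 0.0436
```

```bash
python3 - <<'E'
from h import *
p,R=st(); d=R.T@(np.array([.5042,.0704,.007])-p); print('to go mm',(1e3*d).round(1))
b=avg('scene',6); o=(225,180); crop(b,o,50,60,9,'c8.png')
E
```

```text
t 10.9 tcp [0.5049 0.0703 0.0091] fix 508.2 -39.7 xang -65.23 w 0.0436 F [-0.6  1.   0.7]
to go mm [-0.4  2.1 -0.6]
```

View pics/c8.png

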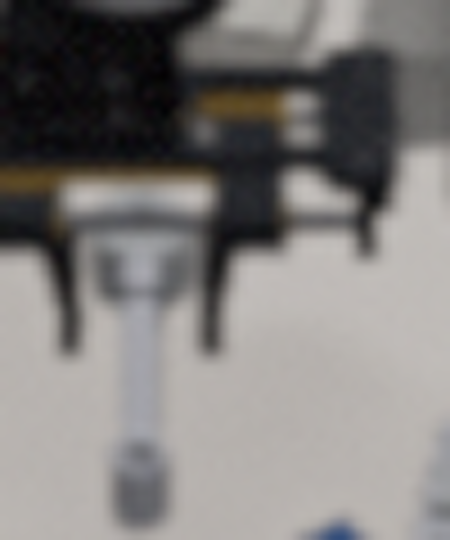

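The fingers (70 and 212, row 350) straddle the bar (140) evenly, just on the eye's side of the weight. I'll close on it.

Request:
play_rows:
  rows:
    - {"dx": 0,"dy": 2,"dz": -0.5,"spin": 0,"jaw": 0.0}
    - {"dx": 0,"dy": 0,"dz": 0,"spin": 0,"jaw": 0.0}
    - {"dx": 0,"dy": 0,"dz": 0,"spin": 0,"jaw": 0.0}
    - {"dx": 0,"dy": 0,"dz": 0,"spin": 0,"jaw": 0.0}
    - {"dx": 0,"dy": 0,"dz": 0,"spin": 0,"jaw": 0.0}
    - {"dx": 0,"dy": 0,"dz": 0,"spin": 0,"jaw": 0.0}
    - {"dx": 0,"dy": 0,"dz": 0,"spin": 0,"jaw": 0.0}
    - {"dx": 0,"dy": 0,"dz": 0,"spin": 0,"jaw": 0.0}

```text
time: 12.0
eef_pos: [0.5039, 0.07, 0.0065]
ee_rot: [[0.419, 0.0, 0.908], [-0.908, -0.0, 0.419], [0.0, -1.0, 0.0]]
force: [0.8, -1.3, -0.0]
width: 0.0137
```

Request:
play_rows:
  rows:
    - {"dx": 0,"dy": -10,"dz": 0,"spin": 0,"jaw": 0.0}
    - {"dx": 0,"dy": -15,"dz": 0,"spin": 0,"jaw": 0.0}
    - {"dx": 0,"dy": -20,"dz": 0,"spin": 0,"jaw": 0.0}
    - {"dx": 0,"dy": -25,"dz": 0,"spin": 0,"jaw": 0.0}
    - {"dx": 0,"dy": -25,"dz": 0,"spin": 0,"jaw": 0.0}
    - {"dx": 0,"dy": -20,"dz": 0,"spin": 0,"jaw": 0.0}
    - {"dx": 0,"dy": -10,"dz": 0,"spin": 0,"jaw": 0.0}
    - {"dx": 0,"dy": 0,"dz": 0,"spin": 0,"jaw": 0.0}

```text
time: 12.8
eef_pos: [0.5041, 0.0702, 0.1327]
ee_rot: [[0.42, 0.002, 0.908], [-0.908, -0.0, 0.42], [0.001, -1.0, 0.002]]
force: [0.4, 0.4, -4.4]
width: 0.0138
```

```bash
python3 - <<'E'
from h import *
p,R=st(); print(bot.get_obs()['moment'])
E
```

```text
t 12.8 tcp [0.5041 0.0702 0.1327] fix 507.4 -39.7 xang -65.18 w 0.0138 F [ 0.4  0.4 -4.4]
[-0.02799235 -0.04352092 -0.00077315]
```

Request:
play_rows:
  rows:
    - {"dx": 0,"dy": 0,"dz": 0,"spin": -4,"jaw": 0.0}
    - {"dx": 0,"dy": 0,"dz": 0,"spin": -7,"jaw": 0.0}
    - {"dx": 0,"dy": 0,"dz": 0,"spin": -7,"jaw": 0.0}
    - {"dx": 0,"dy": 0,"dz": 0,"spin": -7,"jaw": 0.0}
    - {"dx": 0,"dy": 0,"dz": 0,"spin": -7,"jaw": 0.0}
    - {"dx": 0,"dy": 0,"dz": 0,"spin": -7,"jaw": 0.0}
    - {"dx": 0,"dy": 0,"dz": 0,"spin": -7,"jaw": 0.0}
    - {"dx": 0,"dy": 0,"dz": 0,"spin": -7,"jaw": 0.0}

```text
time: 13.6
eef_pos: [0.5024, 0.0702, 0.13]
ee_rot: [[0.978, -0.004, 0.206], [-0.206, 0.0, 0.978], [-0.004, -1.0, -0.0]]
force: [-0.0, 0.4, -4.6]
width: 0.0136
```

Request:
play_rows:
  rows:
    - {"dx": 0,"dy": 0,"dz": 0,"spin": -7,"jaw": 0.0}
    - {"dx": 0,"dy": 0,"dz": 0,"spin": -7,"jaw": 0.0}
    - {"dx": 0,"dy": 0,"dz": 0,"spin": -6,"jaw": 0.0}
    - {"dx": 0,"dy": 0,"dz": 0,"spin": -4.6,"jaw": 0.0}
    - {"dx": 0,"dy": 0,"dz": 0,"spin": 0,"jaw": 0.0}
    - {"dx": 0,"dy": 0,"dz": 0,"spin": 0,"jaw": 0.0}

```text
time: 14.2
eef_pos: [0.5029, 0.0701, 0.1306]
ee_rot: [[0.977, -0.002, -0.213], [0.213, 0.0, 0.977], [-0.002, -1.0, 0.001]]
force: [-0.6, -0.5, -4.7]
width: 0.0134
```

```bash
python3 - <<'E'
from h import *
p,R=st(); T=np.array([*(.448*FX-.287*FY),.1327]); print('to go',(1e3*R.T@(T-p)).round(1))
E
```

```text
t 14.2 tcp [0.5029 0.0701 0.1306] fix 506.2 -39.5 xang 12.3 w 0.0134 F [-0.6 -0.5 -4.7]
to go [ -57.8   -2.2 -247.6]
```

Request:
play_rows:
  rows:
    - {"dx": -5,"dy": 0,"dz": -20,"spin": 0,"jaw": 0.0}
    - {"dx": -8,"dy": 0,"dz": -36,"spin": 0,"jaw": 0.0}
    - {"dx": -9,"dy": 0,"dz": -38,"spin": 0,"jaw": 0.0}
    - {"dx": -9,"dy": 0,"dz": -38,"spin": 0,"jaw": 0.0}
    - {"dx": -9,"dy": 0,"dz": -38,"spin": 0,"jaw": 0.0}
    - {"dx": -9,"dy": 0,"dz": -38,"spin": 0,"jaw": 0.0}
    - {"dx": -6,"dy": 0,"dz": -26,"spin": 0,"jaw": 0.0}
    - {"dx": -3,"dy": 0,"dz": -13,"spin": 0,"jaw": 0.0}

```text
time: 15.0
eef_pos: [0.5003, -0.1863, 0.1312]
ee_rot: [[0.977, 0.001, -0.211], [0.211, -0.001, 0.977], [0.0, -1.0, -0.001]]
force: [-0.1, 0.0, -3.7]
width: 0.0134
```

Request:
play_rows:
  rows:
    - {"dx": 0,"dy": 0,"dz": 0,"spin": 0,"jaw": 0.0}
    - {"dx": 0,"dy": 15,"dz": 0,"spin": 0,"jaw": 0.0}
    - {"dx": 0,"dy": 15,"dz": 0,"spin": 0,"jaw": 0.0}
    - {"dx": 0,"dy": 10,"dz": 0,"spin": 0,"jaw": 0.0}
    - {"dx": 0,"dy": 4,"dz": 0,"spin": 0,"jaw": 0.0}
    - {"dx": 0,"dy": 0,"dz": 0,"spin": 0,"jaw": 0.0}
    - {"dx": 0,"dy": 0,"dz": 0,"spin": 0,"jaw": 0.0}
    - {"dx": 0,"dy": 0,"dz": 0,"spin": 0,"jaw": 0.0}

```text
time: 15.8
eef_pos: [0.5007, -0.1837, 0.0882]
ee_rot: [[0.977, 0.001, -0.215], [0.215, -0.001, 0.977], [0.001, -1.0, -0.001]]
force: [0.1, 0.2, -4.9]
width: 0.0141
```

```bash
python3 - <<'E'
from h import *
p,R=st(); T=np.array([*(.448*FX-.287*FY),.0865]); print('to go',(1e3*R.T@(T-p)).round(1)); print(R.round(3))
a=avg('top',10); np.save('top_d.npy',a); b=avg('scene',10); np.save('scene_d.npy',b)
c1=cv2.resize(b[180:250,260:335],None,fx=7,fy=7,interpolation=cv2.INTER_CUBIC)
c2=cv2.resize(a[165:235,280:335],None,fx=7,fy=7,interpolation=cv2.INTER_CUBIC)[:, :270]
cv2.imwrite('pics/c9.png',np.clip(np.hstack([c1,c2]),0,255).astype(np.uint8))
E
```

```text
t 15.8 tcp [ 0.5007 -0.1837  0.0882] fix 449.5 -286.9 xang 12.41 w 0.0141 F [ 0.1  0.2 -4.9]
to go [-1.5  1.7 -0.1]
[[ 0.977  0.001 -0.215]
 [ 0.215 -0.001  0.977]
 [ 0.001 -1.    -0.001]]
```

View pics/c9.png

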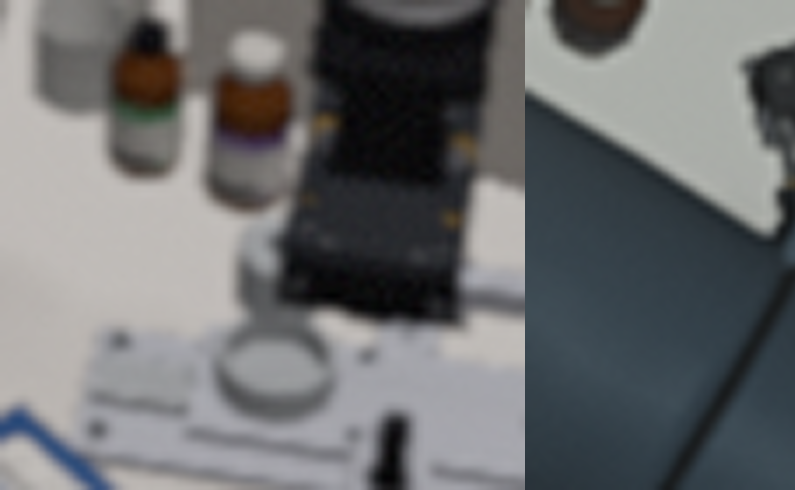

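The weight shows left of the gripper over the cup (275,358), and the knob is at (393,420). I'll apply the small remaining correction, then do a final check of weight against cup and eye against pin.

Request:
play_rows:
  rows:
    - {"dx": -0.8,"dy": 0.8,"dz": 0,"spin": 0,"jaw": 0.0}
    - {"dx": -0.7,"dy": 0.8,"dz": 0,"spin": 0,"jaw": 0.0}
    - {"dx": 0,"dy": 0,"dz": 0,"spin": 0,"jaw": 0.0}
    - {"dx": 0,"dy": 0,"dz": 0,"spin": 0,"jaw": 0.0}
    - {"dx": 0,"dy": 0,"dz": 0,"spin": 0,"jaw": 0.0}
    - {"dx": 0,"dy": 0,"dz": 0,"spin": 0,"jaw": 0.0}

```text
time: 17.4
eef_pos: [0.4988, -0.184, 0.086]
ee_rot: [[0.977, 0.0, -0.215], [0.215, -0.0, 0.977], [0.0, -1.0, -0.0]]
force: [-0.7, 0.9, -4.0]
width: 0.0139
```

```bash
python3 - <<'E'
from h import *
p,R=st(); print(R.round(3))
b=avg('scene',14); np.save('scene_e.npy',b); o=(285,205)
crop(b,o,75,50,10.5,'c10.png')
X=lambda fx,fy,z:((proj('scene',[*((fx*FX+fy*FY)/1e3),z])-o+.5)*10.5-.5)
t=np.linspace(0,2*np.pi,73)
def ell(n,cx,cy,r,z):
    q=np.array([X(cx+r*np.cos(a),cy+r*np.sin(a),z) for a in t]); print(n,'u',q[:,0].min().round(),q[:,0].max().round(),'v',q[:,1].min().round(),q[:,1].max().round(),'c',X(cx,cy,z).round())
x,y=1e3*p[:2]@FX,1e3*p[:2]@FY; z=p[2]-.0065
ell('w bot',x,y+39.5,20,z);ell('w top',x,y+39.5,20,z+.034)
ell('eye bot',x,y-85.5,11,z);ell('eye top',x,y-85.5,11,z+.032)
k=-304.6
ell('cup out',448,k+57.5,28,.05);ell('cup in',448,k+57.5,23,.05);ell('pin',448,k-67.5,4.5,.05);ell('collar',448,k-67.5,10,.0335);ell('knob',396,k,8,.0665)
E
```

```text
t 17.4 tcp [ 0.4988 -0.184   0.086 ] fix 447.6 -286.8 xang 12.4 w 0.0139 F [-0.7  0.9 -4. ]
[[ 0.977  0.    -0.215]
 [ 0.215 -0.     0.977]
 [ 0.    -1.    -0.   ]]
w bot u 103.0 238.0 v 146.0 238.0 c [171. 191.]
w top u 111.0 247.0 v 61.0 153.0 c [179. 107.]
eye bot u 556.0 631.0 v 228.0 280.0 c [594. 254.]
eye top u 570.0 647.0 v 148.0 200.0 c [608. 174.]
cup out u 70.0 256.0 v 198.0 327.0 c [163. 261.]
cup in u 87.0 239.0 v 209.0 315.0 c [163. 261.]
pin u 565.0 595.0 v 313.0 335.0 c [580. 324.]
collar u 539.0 607.0 v 340.0 387.0 c [573. 363.]
knob u 313.0 368.0 v 353.0 392.0 c [341. 372.]
```

View pics/c10.png

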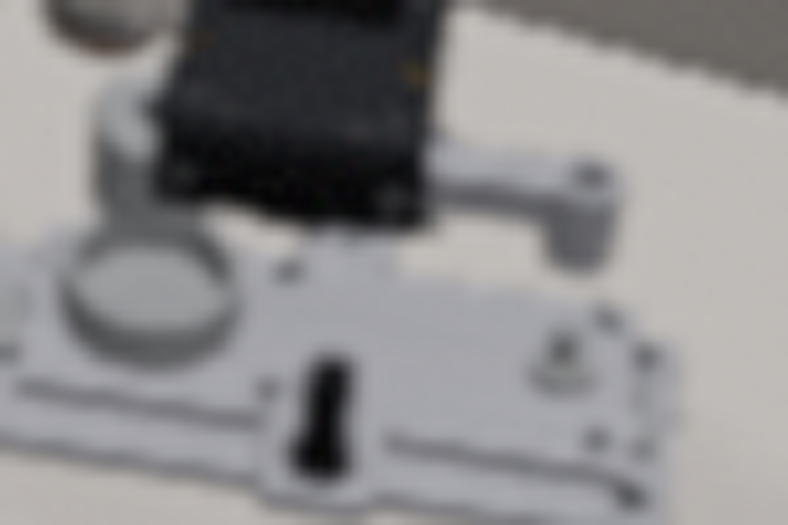

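The final picture shows the weight (left edge 95) above the cup (62–240) and the eye (545–612, bottom 272, bore 592,173) above the pin (565,345). I'll check edge offsets against prediction numerically.

```bash
python3 - <<'E'
from h import *
b=np.load('scene_e.npy').mean(2); s=10.5;o=(285,205)
g=cv2.GaussianBlur(cv2.resize(b[205:255,285:360],None,fx=s,fy=s,interpolation=cv2.INTER_CUBIC),(0,0),3)
def edges(L,off,n,th):
    d=np.gradient(L); i=[k for k in range(2,len(d)-2) if abs(d[k])>th and abs(d[k])==abs(d[max(0,k-8):k+9]).max()]
    print(n,[(k+off,round(float(d[k]),2)) for k in i])
for v in(225,235,245): edges(g[v,510:660],510,f'eye row {v}',.5)
for u in(570,580,590): edges(g[130:300,u],130,f'eye col {u}',.5)
for v in(120,140,160,180,200): edges(g[v,60:160],60,f'weight row {v}',.4)
for v in(270,285,300): edges(g[v,40:270],40,f'cup row {v}',.4)
for u in(130,150,170): edges(g[200:400,u],200,f'cup col {u}',.4)
for v in(340,350,370,380): edges(g[v,510:620],510,f'pin row {v}',.3)
for u in(555,563,570): edges(g[300:410,u],300,f'pin col {u}',.3)
E
```

```text
eye row 225 [(541, -2.44), (615, 3.47)]
eye row 235 [(541, -3.69), (569, 0.56), (614, 3.37)]
eye row 245 [(542, -4.02), (612, 3.14)]
eye col 570 [(162, -1.78), (202, -2.18), (269, 3.7)]
eye col 580 [(163, -2.76), (186, 0.97), (204, -1.98), (274, 3.49)]
eye col 590 [(164, -3.53), (187, 1.86), (206, -1.88), (270, 3.19)]
weight row 120 [(89, -2.12), (110, 0.74), (152, -4.26)]
weight row 140 [(90, -3.68), (118, 1.93)]
weight row 160 [(91, -4.4), (121, 1.56), (154, -3.73)]
weight row 180 [(90, -4.65), (118, 0.67), (152, -2.95)]
weight row 200 [(97, -3.73), (152, -1.63)]
cup row 270 [(53, -1.16), (97, 0.85), (206, -2.66), (233, 3.2)]
cup row 285 [(55, -2.36), (77, 1.83), (209, -1.58), (236, 1.77)]
cup row 300 [(58, -3.29), (85, 2.29), (218, -1.11), (245, 1.62)]
cup col 130 [(248, 2.69), (329, -2.88), (365, 3.11), (395, -2.02)]
cup col 150 [(202, 1.3), (248, 2.89), (330, -2.8), (372, 3.3)]
cup col 170 [(204, 3.13), (250, 2.87), (329, -2.74), (372, 3.16)]
pin row 340 [(550, -2.4), (580, 2.05)]
pin row 350 [(550, -2.91), (579, 2.65)]
pin row 370 [(528, -1.54), (582, 1.11), (593, 1.06)]
pin row 380 [(529, -1.83), (559, 0.44), (593, 1.33)]
pin col 555 [(331, -2.13), (363, 1.4), (396, 2.26)]
pin col 563 [(332, -2.53), (362, 1.91), (398, 2.12)]
pin col 570 [(332, -2.24), (362, 1.41), (398, 1.98)]
```

The carriage features sit about 11–12 crop px left of prediction, and the lever (eye and weight) about 17. So the lever is roughly 1.5 mm too far towards +y, and I'll correct that.

Request:
play_rows:
  rows:
    - {"dx": 0,"dy": 0,"dz": -0.8,"spin": 0,"jaw": 0.0}
    - {"dx": 0,"dy": 0,"dz": -0.7,"spin": 0,"jaw": 0.0}
    - {"dx": 0,"dy": 0,"dz": 0,"spin": 0,"jaw": 0.0}
    - {"dx": 0,"dy": 0,"dz": 0,"spin": 0,"jaw": 0.0}
    - {"dx": 0,"dy": 0,"dz": 0,"spin": 0,"jaw": 0.0}
    - {"dx": 0,"dy": 0,"dz": 0,"spin": 0,"jaw": 0.0}
    - {"dx": 0,"dy": 0,"dz": 0,"spin": 0,"jaw": 0.0}
    - {"dx": 0,"dy": 0,"dz": 0,"spin": 0,"jaw": 0.0}

```text
time: 18.9
eef_pos: [0.499, -0.1854, 0.0859]
ee_rot: [[0.977, 0.0, -0.215], [0.215, 0.0, 0.977], [0.0, -1.0, 0.0]]
force: [1.4, 0.3, -4.3]
width: 0.0137
```

```bash
python3 - <<'E'
from h import *
p,R=st(); g=cv2.GaussianBlur(cv2.resize(avg('scene',10).mean(2).astype(np.float32)[205:255,285:360],None,fx=10.5,fy=10.5,interpolation=cv2.INTER_CUBIC),(0,0),3)
e=lambda L,o:(o+int(np.gradient(L).argmin()),o+int(np.gradient(L).argmax()))
print('eye',e(g[240,510:660],510),'was 541.5,613; pin',e(g[350,510:620],510),'was 550,579; weight',e(g[160,60:130],60),'was 91')
E
```

```text
t 18.9 tcp [ 0.499  -0.1854  0.0859] fix 447.6 -288.2 xang 12.4 w 0.0137 F [ 1.4  0.3 -4.3]
eye (550, 615) was 541.5,613; pin (550, 580) was 550,579; weight (99, 129) was 91
```

The eye and weight have moved as intended and the pin and carriage are unchanged. Handing in.

```bash
python3 -c "
from h import *
print(bot.finish_job()); st()"
```

```text
the job is handed in; nothing more can be done
None
the job is handed in; nothing more can be done
```

I slid the carriage by its knob until the mark was under the needle and let go. I then picked the lever up at its balance line and handed the job in at about 19 s of the 61 s, with the lever still held over the seats.

**Carriage:** in both cameras the mark and needle agree to within about 1 mm. The pin had not moved in the last picture. Seen from the top camera, the cup and pin put the mark 1–3 mm short of the needle. I put that down to viewing-angle bias, because the oblique view of the mark and needle agreed.

**Lever:**
- **Height:** its underside is about 29.5 mm above the seats, and the wrist reads about 4.3 N of hanging weight.
- **Level:** the tool points straight down and the eye sits close to its expected height. I did not measure the tilt directly.
- **Position over the seats:** the oblique view showed it about 1.5 mm too far towards the cup end, so I shifted it back. The picture after that showed the eye and weight moved the intended way. About 1 mm of uncertainty remains, mostly across the guide.

The needle, stand and bystanders were not touched as far as I could see, and the measured wrist forces stayed under 7 N. The one refused move call (incomplete rows) had no effect.

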